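# Put the hall torch and the speaker pod back on their charging cups

## Task

Put both things on charge in the charging block on the console: stand the slim torch, which leans in the block's deep bay, upright on the cup in the floor of that bay, and seat the egg-shaped speaker pod in the open cup in front of the bay, each foot down, upright and settled fully home in its cup. Lower them in gently rather than dropping or toppling them, do not press the round chrome button, and leave the knocker figurine, power bank and key dish where they are.

Things in the scene. Friction and masses are not known exactly. Their poses are not given: they have to be found in the camera images.
- block: Fixed charging block, aluminium and black. Origin on the console (z = 0) under the axis of the torch's cup; x axis points from the open pod cup towards the deep bay, y across, z up; its front end faces -x. Base plate 22 mm high, from x = -204 to +64 mm, y = -56 to +56 mm; the bay stands on its rear part. Chrome button at x = -180, y = 0. Yaw varies by up to 35 degrees either way.
- bay_top (a point): Point on the block, x = y = 0 and z = 132 mm in its frame: middle of the open top of the deep bay, an upright box on the base plate. Inside, the bay reaches from x = -58 to +58 and y = -37 to +37 mm of the block's frame, floor at z = 22, walls 6 mm thick, top edge at z = 132 mm.
- torch_seat (a point): Point fixed on the block where the torch's origin lies when fully home, 5.7 mm above the console on the axis of the torch's concave cup: a 45 degree funnel in the bay floor, 48 mm wide at the floor (22 mm high), axis at the block's x = y = 0. It is slippery: a foot let go a few mm off centre slides home by itself.
- pod_seat (a point): Point fixed on the block where the pod's origin lies when fully home, 3.7 mm above the console on the axis of the pod's concave cup: a slippery 45 degree funnel, 64 mm wide at the top of the base plate (22 mm high), centred at the block's x = -122 mm, y = 0, in front of the bay.
- torch: Loose slim aluminium torch, barrel 36 mm diameter, 225 mm long, 0.25 kg, weighted foot. Origin at the tip of its domed foot, z along the barrel to the glass end; the foot tapers at 45 degrees over the lowest 10 mm. It starts leaning about 39 degrees to the block's -x: foot on the bay floor at the rear wall, barrel on the front wall's edge, its upper 70 mm sticking out above the pod's cup.
- pod: Loose egg-shaped speaker pod, aluminium with a black band, 95 mm tall, 0.22 kg, round about z. Origin at the tip of its domed base, z up. 58 mm diameter from 34 to 62 mm above the origin, narrower above; below, the base tapers at 45 degrees from 52 to 34 mm diameter, then to a tip 22 mm wide. It starts upright on the console among the bystanders.
- release (a joint): Round chrome push button, 22 mm across, on the front end of the block, its top about 30 mm above the console. Value in m: 0 is up, 0.006 fully pressed (about 5 N). It must not be pressed.
- knocker: Bronze door knocker figurine (bystander), round, 115 mm tall, foot 60 mm in diameter, loose. Origin at the centre of its underside, z up.
- bank: Grey rubber power bank (bystander), 90 x 56 x 22 mm (x, y, z), lying flat, loose. Origin at the centre of its underside.
- dish: White ceramic key dish with a silver coin in it (bystander), round, 124 mm across the rim, 28 mm tall, loose. Origin at the centre of its underside.
Mind the look-alikes: they are no part of the job. Several things have the shape of the torch; the one meant has the colours described above.

How it is judged:
At the end, for the whole second after the job is handed in: The torch stands in the cup of the deep bay and the pod in the open cup: each origin within 5 mm sideways of its seat point and no more than 3.5 mm above it, torch within 0.10 rad and pod within 0.12 rad of upright, both at rest and let go (horizontal distance between torch and torch_seat below 0.005 m and z of torch in the frame of torch_seat below 0.0035 m and angle between torch's own z axis and vertical below 0.1 rad and linear speed of each of torch, pod below 0.02 m/s and angular speed of each of torch, pod below 0.2 rad/s and contact force between each of torch, pod and the fingers below 0.05 N and horizontal distance between pod and pod_seat below 0.005 m and z of pod in the frame of pod_seat below 0.0035 m and angle between pod's own z axis and vertical below 0.12 rad); the robot touches nothing.
It fails at once if the torch was dropped or toppled: moving faster than 0.6 m/s with no finger on it (contact force between torch and the fingers below 0.02 N and linear speed of torch above 0.6 m/s).
It fails at once if the pod was dropped or toppled: moving faster than 0.6 m/s with no finger on it (contact force between pod and the fingers below 0.02 N and linear speed of pod above 0.6 m/s).
It fails at once if the chrome button was pressed by more than 3 mm (value of joint release above 0.003 m).
It fails at once if a bystander (figurine, power bank, dish) was moved by more than 25 mm or the figurine was tipped over (distance of any of knocker, bank, dish from where it was at the start of the episode above 0.025 m or angle between knocker's own z axis and vertical above 0.5 rad).
It also fails if it takes over 54 s, if anything falls off the work surface, if the arm or the gripper's body presses on something with over 40 N, if the wrist force passes 120 N, or if a joint passes its speed limit or range.

## Robot

A 7-joint arm with a two-finger parallel gripper is mounted at the origin on the work surface. World frame = base frame: x ahead of the robot, y to its left, z up, the work surface at z = 0. Lengths are in m, angles in rad, forces in N, time in s.
With the tool pointing down it reaches from about 0.4 to 0.85 m from the base axis. Payload 10.4 kg.
Tool frame: the origin (TCP) lies midway between the tips of the shut fingers; the grasp point (between the pads) lies 19 mm behind it; z points along the fingers, y is the line along which they close (so a half turn about z gives the same grasp; the last joint's range is limited). The gripper opens to 85 mm and grips with 20 to 120 N. Pads are 22 mm wide; open, the fingers measure 114 mm over their backs; the gripper's body (76 mm by 85 mm) begins 54 mm behind the grasp point. The pads swing forward as they close: fully open they stand 13 mm farther back than shut.
Start: joints at [-1.281, 0.332, -0.065, 1.46, 0.022, 1.35, -0.088], TCP at [0.192, 0.595, 0.205] pointing down, gripper open.
Joint ranges: [-2.6, 2.6], [-0.5, 2.12], [-1.47, 1.34], [0.16, 2.42], [-1.27, 4.41], [0.06, 2.06], [-2.6, 2.6]. Speed limits (rad/s): [2.22, 2.22, 2.79, 2.79, 3.14, 3.14, 3.14].

## Interface

Orientations are given as a unit quaternion [x, y, z, w].
In Python, from workcell import get_obs, camera, camera_params, hand_in gives the robot as it stands.
- The arm moves only by the tool carry_out, never from a script. Its argument "commands" is a list that holds one entry, the list of rows, each a list of 6 numbers: the shift along the tool's x, y, z in units of 40 mm (1.0 is 40 mm), then the turn, a rotation vector about the tool's x, y, z in units of 6 degrees (1.0 is 6 degrees). In form: [[[x, y, z, ax, ay, az], ...]]. A call has 1 to 20 rows; each row shifts and turns the commanded pose from where the row before left it, along the tool's axes as they then stand; what a row does not reach is not made up. A row lasts 1/12 s, in which the tool goes at most 41.7 mm and 7.16 degrees, less where a joint would pass 70% of its speed; a pose out of reach is approached as far as the arm can. A call is refused whole if a number of a shift passes 1 or a number of a turn 1, either way. A call with a gripper value outside its range is refused whole. "hand" is the closure, from -1 (fully open) to 1 (shut), set as the call begins (left out, the last holds). The fingers move at their own pace and stop on an object; "force" is the grip in N (left out, the last holds). Time passes only in rows, so rows that do not move let the fingers close. It gives the time, the measured TCP pose, the force, the opening and the grip force at its end, in the units of the state.
- get_obs(): the state, without advancing time (a new reading comes with each control period).
- camera(name): name is "scene" or "top" or "wrist"; returns the picture (384x512x3 uint8, red, green, blue); there is no depth.
- camera_params(name): a dict with "mtx" (3x3 intrinsics, pixels), "k1" (the pictures are not rectified: a ray, as slopes to the right and down, at radius r is drawn at 1 + k1 r^2 times it, then the intrinsics apply), "R" (3x3) and "t" (3): a world point X has camera coordinates R X + t. Camera axes: x right, y down, z forward; pixel columns grow to the right and rows downward; lengths in m; the calibration is good to about 2 mm. A picture is of the moment at which its call begins: read the wrist's pose just before it. camera_params takes no time and is no camera call; for the wrist camera it gives the pose at the moment of the call.
- hand_in(): hands the job in; it is judged then, once.
The state is a dict: "clock": time; "joint_pos": joint angles; "joint_velocities": joint speeds; "tau": joint torques, N m; "position": TCP position; "ee_rot": TCP orientation; "ft_force": force on the tool from outside, world axes, zero at the start; "torque": the same for the moment, N m; "grip_width": opening from 0.0 (shut) to 1.0 (fully open); "grasp_force": force on a finger pad.
Only numpy, scipy, OpenCV 4.12 (cv2) and the standard library are available. Lean on these libraries where they do the work, as an engineer would, in place of code of your own. Each camera call takes 0.05 s, during which the arm holds its last target. There are 200 camera calls.

## Working session

There is one attempt and no reset: what is moved stays moved. The work goes in short steps, Python scripts to look and compute and a tool call to move; the robot and the scene stay as the last step left them, time stands still between calls to the robot, and variables do not carry over. Pictures are saved under pics/ and viewed, at most 10 in all, crops included, and the job is handed in when it is done.

Besides the shell and the picture viewer there is one more tool, called after "Emit:" as a command line: name --argument value ..., lists and objects as JSON in quotes. carry_out: Moves the arm, as the interface text tells. Its arguments: {"type":"object","properties":{"commands":{"type":"array"},"hand":{"type":"number"},"force":{"type":"number"}},"required":["commands"]}

```bash
mkdir -p pics
cat > h.py <<'E'
import numpy as np, cv2
from workcell import get_obs, camera, camera_params, hand_in
from scipy.spatial.transform import Rotation as Ro
def snap(n,f):
    p=camera_params(n); im=camera(n); cv2.imwrite(f'pics/{f}.png',im[:,:,::-1]); np.savez(f'pics/{f}.npz',im=im,**{k:np.array(p[k]) for k in('mtx','k1','R','t')}); return im,p
def load(f): d=np.load(f'pics/{f}.npz'); return d['im'],d
def ray(p,uv):
    M=np.array(p['mtx']);k=float(p['k1']); d=np.array([k,0,0,0,0],float)
    q=cv2.undistortPoints(np.array([[uv]],float),M,d)[0,0]
    R=np.array(p['R']);t=np.array(p['t']); return -R.T@t, R.T@np.array([q[0],q[1],1.])
def onz(p,uv,z):
    o,d=ray(p,uv); return o+d*(z-o[2])/d[2]
def tri(pairs):
    A=np.zeros((3,3));b=np.zeros(3);L=[]
    for p,uv in pairs:
        o,d=ray(p,uv);d=d/np.linalg.norm(d);P=np.eye(3)-np.outer(d,d);A+=P;b+=P@o;L.append((P,o))
    x=np.linalg.solve(A,b); return x,[round(float(np.linalg.norm(P@(x-o))),4) for P,o in L]
def proj(p,X):
    return cv2.projectPoints(np.array(X,float).reshape(-1,3),cv2.Rodrigues(np.array(p['R']))[0],np.array(p['t'],float),np.array(p['mtx']),np.array([float(p['k1']),0,0,0,0]))[0][:,0]
E
python3 - <<'E'
from h import *
for n in('scene','top'): 
    im,p=snap(n,n+'0'); print(n,np.round(-np.array(p['R']).T@np.array(p['t']),3))
    cv2.imwrite(f'pics/{n}0b.png',cv2.resize(im[:,:,::-1],(800,600),interpolation=cv2.INTER_CUBIC))
print(get_obs())
E
```

```text
scene [ 1.373 -0.336  1.067]
top [0.489 0.066 1.112]
{'clock': 0.1, 'joint_pos': array([-1.28061443,  0.33279888, -0.06473287,  1.46084131,  0.02159963,
        1.3499057 , -0.08848081]), 'joint_velocities': array([ 0.00041963, -0.00033886,  0.000492  , -0.00117286, -0.00094696,
        0.00019762,  0.00085257]), 'tau': array([ 1.83126554e-03, -6.26730967e+01,  4.91833489e-02, -3.92433500e+01,
        1.63369265e-02,  6.84171056e-03,  4.90478357e-06]), 'position': array([0.19218939, 0.5943332 , 0.20390937]), 'ee_rot': array([ 1.55720084e-01,  9.87801022e-01, -6.24302937e-04, -7.53068899e-05]), 'ft_force': array([-0.51202288,  0.541011  , -0.62981594]), 'torque': array([-0.02029048,  0.03017236,  0.00801072]), 'grasp_force': 0.0, 'grip_width': 1.003235960531316}
```

View pics/scene0b.png

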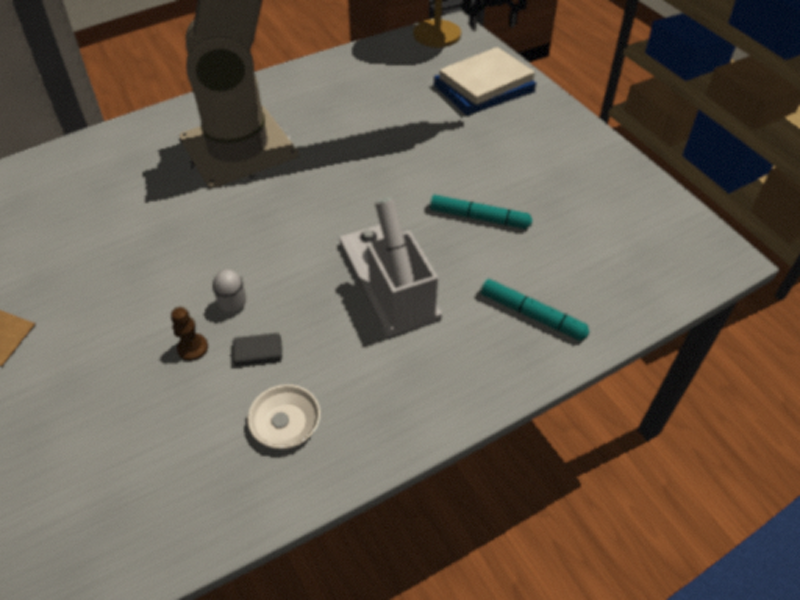

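View pics/top0b.png

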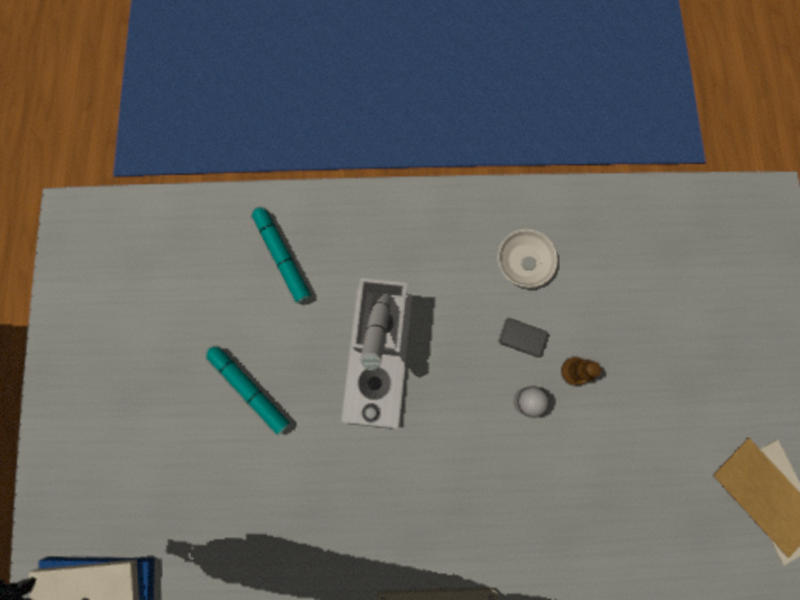

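Both views show the block in the middle with the grey torch leaning towards its front, at (375,330) in the top view. The pod is at (533,402) top and (229,290) scene, with the knocker, bank and dish beside it. The teal torches are the look-alikes. I'll zoom in on the block and pod in both views.

Run:
```python
from h import *
a,p=load('top0'); b,q=load('scene0')
def z(im,x,y,w,h,s): return cv2.resize(im[y:y+h,x:x+w,::-1],None,fx=s,fy=s,interpolation=cv2.INTER_CUBIC)
A=z(a,210,170,75,112,5); B=z(b,205,120,85,112,5)
cv2.imwrite('pics/z1.png',np.hstack([A,B]))
# rough numbers
f=1/1.5625
for n,uv,zz in [('frontL',(343,420),.022),('frontR',(398,428),.022),('bayTL',(360,281),.132),('bayTR',(408,285),.132),('button',(371,412),.03),('cup',(374,383),.022)]:
    print(n,np.round(onz(p,np.array(uv)*f,zz),4))
def blob(im,x,y,w,h,lo):
    c=im[y:y+h,x:x+w].astype(int); m=((c.min(2)>lo)&(np.ptp(c,axis=2)<30)).astype(np.uint8); return m
g=a[235:280,320:362]; print(g.max(2)[::3,::3])
print('knocker',onz(p,np.array((575,372))*f,.0)[:2],'bank',onz(p,np.array((524,338))*f,.022)[:2],'dish',onz(p,np.array((527,260))*f,.02)[:2],'pod',tri([(p,np.array((534,402))*f),(q,np.array((229,290))*f)]))
```

```text
frontL [0.4395 0.1733 0.022 ]
frontR [0.4217 0.0657 0.022 ]
bayTL [0.6944 0.1293 0.132 ]
bayTR [0.6847 0.041  0.132 ]
button [0.454  0.1177 0.03  ]
cup [0.5101 0.1112 0.022 ]
[[128 126 128 128 128 129 128 129 129 130 130 131 129  81]
 [129 129 128 128 127 128 128 126 126 127 125 127 126  82]
 [125 128 128 128 129 128 126 127 126 125 127 125 127 114]
 [127 128 132 130 129 127 128 127 126 122 127 126 125 126]
 [128 128 128 127 130 119  97  89 106 112 126 126 128 126]
 [129 128 130 128  95 104 123 126 111  62  65 124 124 125]
 [125 128 126 108  80 135 146 149 138 111  49  53 125 125]
 [129 130 127 106 109 146 159 161 148 126  75  55 121 127]
 [130 130 130 112  79 142 155 159 146 126  69  55 125 127]
 [129 131 129 126  96 120 140 138 130 103  52  79 129 129]
 [131 130 131 130 128  97  96 109  91  54  75 126 130 131]
 [129 130 128 130 132 129 129 128 126 127 128 126 128 129]
 [130 130 130 130 127 131 128 128 129 130 129 130 129 128]
 [132 131 129 129 129 128 131 129 131 129 129 125 130 129]
 [129 128 128 127 127 129 131 128 126 124 127 129 128 129]]
knocker [ 0.52179713 -0.29820778] bank [ 0.59203107 -0.19269223] dish [ 0.75392932 -0.21035303] pod (array([ 0.46662078, -0.1946717 ,  0.04937738]), [0.0032, 0.0032])
```

View pics/z1.png

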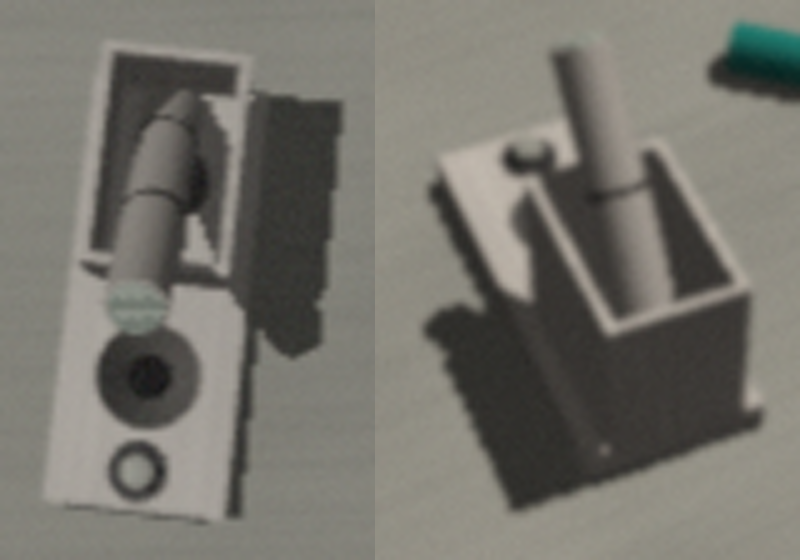

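Zoomed views (crops at 5×). In the top crop, the bay's top corners are at (103,42), (257,57) and (78,262), the cup at (148,376), the button at (137,470) and the glass end at (137,307). In the scene crop, the bay's corners are at (612,332), (748,287), (528,180) and (655,142).

Run:
```python
from h import *
a,p=load('top0'); b,q=load('scene0')
T=lambda X,Y:((X+.5)/5-.5+210,(Y+.5)/5-.5+170)
S=lambda X,Y:((X-375+.5)/5-.5+205,(Y+.5)/5-.5+120)
pr=lambda *v:print(*[np.round(x,4) for x in v])
for n,t,s in [('RL',(103,42),(748,287)),('RR',(257,57),(612,332)),('FL',(78,262),(655,142)),('glass',(137,307),(580,44)),('button',(137,470),(528,154))]:
    pr(*tri([(p,T(*t)),(q,S(*s))]))if 0 else print(n,tri([(p,T(*t)),(q,S(*s))]))
cup=onz(p,T(148,376),.022);but=onz(p,T(137,470),.03)
fl=onz(p,T(44,500),.022);fr=onz(p,T(226,520),.022)
rl=onz(p,T(103,42),.132);rr=onz(p,T(257,57),.132);blc=onz(p,T(78,262),.132)
pr(cup,but,fl,fr,rl,rr,blc)
ang=lambda v:np.degrees(np.arctan2(v[1],v[0]))
pr(ang(cup-but),ang(fl-fr)-90,ang(rl-rr)-90,ang(rl-blc))
# correspondences -> planar fit of block pose
B=np.array([[-122,0],[-180,0],[-204,56],[-204,-56],[64,43],[64,-43],[-64,43]])/1000
W=np.array([cup,but,fl,fr,rl,rr,blc])[:,:2]
M,_=cv2.estimateAffinePartial2D(B,W,method=cv2.LMEDS);print(M,np.hypot(*M[:,0]),ang(M[:,0]))
for it in(0,):
    bc=B.mean(0);wc=W.mean(0);H=(B-bc).T@(W-wc);U,_,Vt=np.linalg.svd(H);R=Vt.T@U.T;t=wc-R@bc
    print('pose',t,ang(R[:,0]),'res',np.round((W-(B@R.T+t))*1e3,1).tolist())
# pod silhouette in top: bright blob over shadows
for im,c,n in((a,(320,235,362,280),'top'),(b,(130,165,165,208),'sc')):
    x0,y0,x1,y1=c
    g=cv2.cvtColor(im[y0:y1,x0:x1],cv2.COLOR_RGB2GRAY)
    if n=='sc':print(g[::2,::2])
```

```text
RL (array([0.69919466, 0.12874371, 0.13286034]), [0.0011, 0.0011])
RR (array([0.68945644, 0.04348301, 0.13424432]), [0.0025, 0.0025])
FL (array([0.57286898, 0.14405629, 0.12890205]), [0.0018, 0.0018])
glass (array([0.54333672, 0.10934521, 0.1992048 ]), [0.0, 0.0])
button (array([0.45374687, 0.11827427, 0.02700647]), [0.001, 0.001])
[0.5111 0.1116 0.022 ] [0.4542 0.119  0.03  ] [0.4371 0.1768 0.022 ] [0.4227 0.0654 0.022 ] [0.6999 0.1298 0.132 ] [0.6888 0.0412 0.132 ] [0.5734 0.1454 0.132 ]
-7.3963 -7.3937 -7.0928 -7.0531Traceback (most recent call last):
  File "<stdin>", line 17, in <module>
cv2.error: OpenCV(4.12.0) /io/opencv/modules/calib3d/src/ptsetreg.cpp:1108: error: (-215:Assertion failed) count >= 0 && to.checkVector(2) == count in function 'estimateAffinePartial2D'
```

Block pose: origin about (0.632, 0.0955), yaw about -7.2°. The triangulated heights match the text, and so does the glass end. Next I write a planner that prints rows, and check where the wrist camera sits.

```bash
cat >> h.py <<'E'
YAW=np.radians(-7.2); O=np.array([.632,.0955,0.])
RB=Ro.from_euler('z',YAW).as_matrix()
def w(b): return O+RB@np.array(b,float)
def bl(x): return RB.T@(np.array(x)-O)
def Rtool(lean,yaw=None):  # tool y along block y, tool z leaning lean rad towards block +x
    s,c=np.sin(lean),np.cos(lean); L=np.array([[-c,0,s],[0,1,0],[-s,0,-c]]); return (RB if yaw is None else Ro.from_euler('z',yaw).as_matrix())@L
def plan(way,start=None,dp=.03,da=4.5,fmt=True):
    """way: list of (pos,R,[minrows]); print rows from the start pose; returns end pose"""
    o=get_obs(); P,R=(np.array(o['position']),Ro.from_quat(o['ee_rot'])) if start is None else (start[0],Ro.from_matrix(start[1]))
    rows=[]
    for wp in way:
        p1=np.array(wp[0]);R1=Ro.from_matrix(wp[1]);p0,R0=P,R
        dr=(R1*R0.inv()).as_rotvec(); n=max(int(np.ceil(max(np.linalg.norm(p1-p0)/dp,np.degrees(np.linalg.norm(dr))/da))),1,wp[2] if len(wp)>2 else 1)
        for i in range(1,n+1):
            pt=p0+(p1-p0)*i/n; Rt=Ro.from_rotvec(dr*i/n)*R0
            a=np.round(R.inv().apply(pt-P)/.04,2); b=np.round(np.degrees((R.inv()*Rt).as_rotvec())/6,2)
            rows.append([float(x)+0. for x in a]+[float(x)+0. for x in b])
            P=P+R.apply(a*.04); R=R*Ro.from_rotvec(np.radians(b*6))
    for i in range(0,len(rows),20): print(len(rows[i:i+20]),str([rows[i:i+20]]).replace(' ',''))
    return P,R.as_matrix()
E
python3 - <<'E'
from h import *
p=camera_params('wrist');o=get_obs();R=Ro.from_quat(o['ee_rot']).as_matrix()
c=-np.array(p['R']).T@np.array(p['t']);print('cam in tool',R.T@(c-o['position']),'look',R.T@np.array(p['R'])[2])
l=np.radians(39);ax=np.array([-np.sin(l),0,np.cos(l)])
G=np.array([-.0885,.0015,.1985])
plan([(w(G+ax*.06)+[0,0,.14],Rtool(0)),(w(G+ax*.06),Rtool(l))])
E
```

```text
cam in tool [ 0.06628574  0.00125409 -0.16939187] look [-2.65975241e-01  4.50776921e-04  9.63979755e-01]
20 [[[-0.53,-0.43,-0.22,0.0,0.0,-0.09],[-0.53,-0.44,-0.21,0.0,0.0,-0.08],[-0.53,-0.44,-0.22,0.0,0.0,-0.09],[-0.52,-0.44,-0.21,0.0,0.0,-0.08],[-0.52,-0.45,-0.22,0.0,0.0,-0.09],[-0.51,-0.45,-0.21,0.0,0.0,-0.08],[-0.51,-0.46,-0.22,0.0,0.0,-0.09],[-0.5,-0.46,-0.21,0.0,0.0,-0.08],[-0.5,-0.47,-0.22,-0.01,0.0,-0.09],[-0.5,-0.47,-0.21,0.0,0.0,-0.08],[-0.49,-0.48,-0.22,0.0,0.0,-0.09],[-0.49,-0.48,-0.21,0.0,0.0,-0.08],[-0.48,-0.48,-0.22,0.0,0.0,-0.09],[-0.48,-0.49,-0.21,0.0,0.0,-0.08],[-0.48,-0.5,-0.22,0.0,0.0,-0.09],[-0.47,-0.49,-0.22,0.0,0.0,-0.08],[-0.47,-0.51,-0.21,0.0,0.0,-0.09],[-0.46,-0.5,-0.22,0.0,0.0,-0.08],[-0.45,-0.51,-0.21,0.0,0.0,-0.09],[-0.46,-0.52,-0.22,0.0,0.0,-0.08]]]
10 [[[-0.45,-0.51,-0.21,0.0,0.0,-0.09],[0.0,0.0,0.39,0.0,-0.72,0.0],[0.03,0.0,0.39,0.0,-0.72,0.0],[0.06,0.0,0.38,0.0,-0.73,0.0],[0.09,0.0,0.38,0.0,-0.72,0.0],[0.11,0.0,0.37,0.0,-0.72,0.0],[0.15,0.0,0.36,0.0,-0.72,0.0],[0.17,0.0,0.35,0.0,-0.73,0.0],[0.19,0.0,0.33,0.0,-0.72,0.0],[0.23,0.0,0.32,0.0,-0.72,0.0]]]
```

Emit:
carry_out --commands '[[[-0.53,-0.43,-0.22,0,0,-0.09],[-0.53,-0.44,-0.21,0,0,-0.08],[-0.53,-0.44,-0.22,0,0,-0.09],[-0.52,-0.44,-0.21,0,0,-0.08],[-0.52,-0.45,-0.22,0,0,-0.09],[-0.51,-0.45,-0.21,0,0,-0.08],[-0.51,-0.46,-0.22,0,0,-0.09],[-0.5,-0.46,-0.21,0,0,-0.08],[-0.5,-0.47,-0.22,-0.01,0,-0.09],[-0.5,-0.47,-0.21,0,0,-0.08],[-0.49,-0.48,-0.22,0,0,-0.09],[-0.49,-0.48,-0.21,0,0,-0.08],[-0.48,-0.48,-0.22,0,0,-0.09],[-0.48,-0.49,-0.21,0,0,-0.08],[-0.48,-0.5,-0.22,0,0,-0.09],[-0.47,-0.49,-0.22,0,0,-0.08],[-0.47,-0.51,-0.21,0,0,-0.09],[-0.46,-0.5,-0.22,0,0,-0.08],[-0.45,-0.51,-0.21,0,0,-0.09],[-0.46,-0.52,-0.22,0,0,-0.08]]]' --hand -1

```text
clock: 1.77
position: [0.4924, 0.1345, 0.377]
ee_rot: [0.067, 0.998, 0.001, -0.0]
ft_force: [0.7, 0.3, 0.2]
grip_width: 0.998
grasp_force: 0.0
```

Emit:
carry_out --commands '[[[-0.45,-0.51,-0.21,0,0,-0.09],[0,0,0.39,0,-0.72,0],[0.03,0,0.39,0,-0.72,0],[0.06,0,0.38,0,-0.73,0],[0.09,0,0.38,0,-0.72,0],[0.11,0,0.37,0,-0.72,0],[0.15,0,0.36,0,-0.72,0],[0.17,0,0.35,0,-0.73,0],[0.19,0,0.33,0,-0.72,0],[0.23,0,0.32,0,-0.72,0],[0,0,0,0,0,0],[0,0,0,0,0,0]]]'

```text
clock: 2.77
position: [0.5059, 0.1126, 0.2444]
ee_rot: [0.059, 0.941, -0.021, 0.332]
ft_force: [0.2, -0.9, 0.6]
grip_width: 1.002
grasp_force: 0.0
```

Run:
```python
from h import *
im,p=snap('wrist','w1');o=get_obs();print(o['clock'],bl(o['position']),np.round(np.degrees((Ro.from_matrix(Rtool(np.radians(39))).inv()*Ro.from_quat(o['ee_rot'])).as_rotvec()),2))
v=cv2.resize(im[:,:,::-1],(768,576)).copy()
l=np.radians(39);ax=np.array([-np.sin(l),0,np.cos(l)]);G=np.array([-.0885,.0015,.1985])
for b in [G,G-ax*.07,[-.122,0,.022],[-.180,0,.03],[58-1e9*0 and .058,.037,.132],[.058,-.037,.132],[-.058,.037,.132],[-.058,-.037,.132]]:
    u=proj(p,w(b))[0]; cv2.drawMarker(v,(int(u[0]*1.5),int(u[1]*1.5)),(0,0,255),0,10,1)
cv2.imwrite('pics/w1b.png',v)
```

```text
2.8167 [-0.12593539  0.0019468   0.24663686] [-0.07  0.06  0.04]
```

View pics/w1b.png

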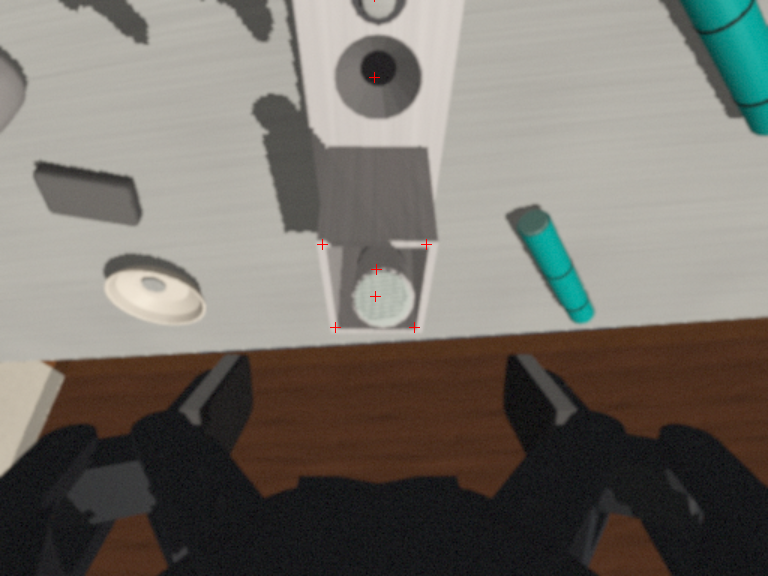

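The markers agree well with the view. The glass end is at (384,297), slightly right (+y) of the prediction at 375, and the cup centre is at (378,77). I refine with these.

Run:
```python
from h import *
im,p=load('w1');a,q=load('top0')
T=lambda X,Y:((X+.5)/5-.5+210,(Y+.5)/5-.5+170)
wv=lambda x,y:((x+.5)/1.5-.5,(y+.5)/1.5-.5)
g,e=tri([(p,wv(384,297)),(q,T(137,307))]);print('glass',bl(g),e)
c=tri([(p,wv(378,77)),(q,T(148,376))]);print('cup',bl(c[0]),c[1],bl(onz(p,wv(378,77),.022)))
for n,u in(('fl',(430,243)),('fr',(318,241))): print(n,bl(onz(p,wv(*u),.132)))
l=np.radians(39);ax=np.array([-np.sin(l),0,np.cos(l)]);G=np.array([-.0885,.004,.1985])
plan([(w(G-ax*.05),Rtool(l),10)])
```

```text
glass [-0.08965183  0.00426669  0.19906379] [0.0016, 0.0016]
cup [-0.12190501  0.00166879  0.02031701] [0.0008, 0.0008] [-0.12269607  0.0024142   0.022     ]
fl [-0.06000799  0.03944134  0.132     ]
fr [-0.06194888 -0.03976891  0.132     ]
10 [[[0.0,0.0,0.28,0.0,0.0,0.0],[0.01,0.01,0.27,0.0,0.0,0.0],[0.0,0.0,0.28,0.0,0.0,0.0],[0.0,0.01,0.28,0.0,0.0,0.0],[0.0,0.0,0.28,0.01,0.0,0.0],[0.01,0.01,0.27,0.0,-0.01,0.0],[0.0,0.0,0.28,0.0,0.0,0.0],[0.0,0.01,0.28,0.0,0.0,-0.01],[0.01,0.0,0.28,0.0,0.0,0.0],[0.0,0.01,0.27,0.0,0.0,0.0]]]
```

Emit:
carry_out --commands '[[[0,0,0.28,0,0,0],[0.01,0.01,0.27,0,0,0],[0,0,0.28,0,0,0],[0,0.01,0.28,0,0,0],[0,0,0.28,0,0,0],[0.01,0.01,0.27,0,0,0],[0,0,0.28,0,0,0],[0,0.01,0.28,0,0,0],[0.01,0,0.28,0,0,0],[0,0.01,0.27,0,0,0],[0,0,0,0,0,0]]]'

```text
clock: 3.73
position: [0.5779, 0.1062, 0.1595]
ee_rot: [0.06, 0.941, -0.021, 0.333]
ft_force: [-0.4, -0.3, 0.8]
grip_width: 0.998
grasp_force: 0.0
```

Emit:
carry_out --commands '[[[0,0,0,0,0,0],[0,0,0,0,0,0],[0,0,0,0,0,0],[0,0,0,0,0,0],[0,0,0,0,0,0],[0,0,0,0,0,0],[0,0,0,0,0,0],[0,0,0,0,0,0],[0,0,0,0,0,0],[0,0,0,0,0,0],[0,0,0,0,0,0],[0,0,0,0,0,0]]]' --hand 1 --force 60

```text
clock: 4.73
position: [0.5755, 0.1071, 0.1594]
ee_rot: [0.059, 0.941, -0.02, 0.334]
ft_force: [-5.2, 0.1, 6.3]
grip_width: 0.404
grasp_force: 59.3
```

Run:
```python
from h import *
o=get_obs();P0=o['position'];R0=Ro.from_quat(o['ee_rot']).as_matrix();print(bl(P0),np.degrees(np.arcsin((RB.T@R0)[0,2])),bl(P0+R0[:,2]*.175))
D=.175;l=np.radians(39)
way=[(P0-R0[:,2]*.02,R0,4)]
n=13
f0=bl(P0+R0[:,2]*(D-.02));f1=np.array([0,.0005,.042])
for i in range(1,n+1):
    s=i/n;th=l*(1-s);f=f0+(f1-f0)*s
    Rt=Rtool(th);way.append((w(f)-Rt[:,2]*D,Rt))
e=plan(way);print(bl(e[0]))
```

```text
[-0.05746456  0.00447585  0.15938018] 39.0686249758753 [0.05282932 0.00480898 0.02351205]
17 [[[0.0,0.0,-0.13,0.0,0.0,0.0],[0.0,0.0,-0.12,0.0,0.0,0.0],[0.0,0.0,-0.12,0.0,0.0,0.0],[0.0,0.0,-0.13,0.0,0.0,0.0],[-0.18,0.0,-0.05,0.02,0.51,0.0],[-0.17,-0.01,-0.04,0.0,0.5,-0.01],[-0.16,-0.01,-0.04,0.0,0.5,0.0],[-0.17,0.0,-0.04,0.0,0.5,0.0],[-0.16,-0.01,-0.03,0.0,0.5,0.0],[-0.16,-0.01,-0.03,0.0,0.5,0.0],[-0.16,-0.01,-0.03,0.0,0.5,0.0],[-0.16,-0.01,-0.02,0.0,0.5,0.0],[-0.15,-0.01,-0.02,0.0,0.5,0.0],[-0.16,0.0,-0.02,0.0,0.5,0.0],[-0.15,-0.01,-0.01,0.0,0.5,0.0],[-0.15,-0.01,-0.01,0.0,0.5,0.0],[-0.16,-0.01,0.0,0.0,0.5,0.0]]]
[1.64562096e-04 4.60596139e-04 2.16873431e-01]
```

Emit:
carry_out --commands '[[[0,0,-0.13,0,0,0],[0,0,-0.12,0,0,0],[0,0,-0.12,0,0,0],[0,0,-0.13,0,0,0],[-0.18,0,-0.05,0.02,0.51,0],[-0.17,-0.01,-0.04,0,0.5,-0.01],[-0.16,-0.01,-0.04,0,0.5,0],[-0.17,0,-0.04,0,0.5,0],[-0.16,-0.01,-0.03,0,0.5,0],[-0.16,-0.01,-0.03,0,0.5,0],[-0.16,-0.01,-0.03,0,0.5,0],[-0.16,-0.01,-0.02,0,0.5,0],[-0.15,-0.01,-0.02,0,0.5,0],[-0.16,0,-0.02,0,0.5,0],[-0.15,-0.01,-0.01,0,0.5,0],[-0.15,-0.01,-0.01,0,0.5,0],[-0.16,-0.01,0,0,0.5,0],[0,0,0,0,0,0]]]'

```text
clock: 6.23
position: [0.6325, 0.0952, 0.2143]
ee_rot: [0.063, 0.998, -0.001, -0.003]
ft_force: [0.5, -1.1, -2.6]
grip_width: 0.402
grasp_force: 60.2
```

Run:
```python
from h import *
o=get_obs();print(bl(o['position']),o['ft_force'],o['grip_width'],np.round(np.degrees((Ro.from_matrix(Rtool(0)).inv()*Ro.from_quat(o['ee_rot'])).as_rotvec()),2))
V=[]
for n,(x,y) in(('scene',(190,80)),('wrist',(140,120))):
    im,p=snap(n,n+'2'); v=im[:,:,::-1].copy()
    s=4 if n=='scene' else 2
    c=(x,y,100,140) if n=='scene' else (100,70,200,280)
    if n=='wrist': c=(150,0,200,280)
    v=cv2.resize(v[c[1]:c[1]+c[3],c[0]:c[0]+c[2]],None,fx=s,fy=s,interpolation=cv2.INTER_CUBIC);V.append(v)
    for b in [[0,0,.022],[0,0,.231],[-.018,0,.231],[.018,0,.231],[.064,-.043,.132],[.064,.043,.132],[-.064,-.043,.132]]:
        u=(proj(p,w(b))[0]-[c[0],c[1]]+.5)*s-.5
        if 0<u[0]<400 and 0<u[1]<560: cv2.drawMarker(v,(int(u[0]),int(u[1])),(0,0,255),0,8,1)
cv2.imwrite('pics/c2.png',np.hstack(V))
```

```text
[ 0.00054949 -0.00026621  0.21429968] [ 0.51118217 -1.1025299  -2.58004546] 0.4017715455570221 [0.13 0.35 0.02]
```

View pics/c2.png

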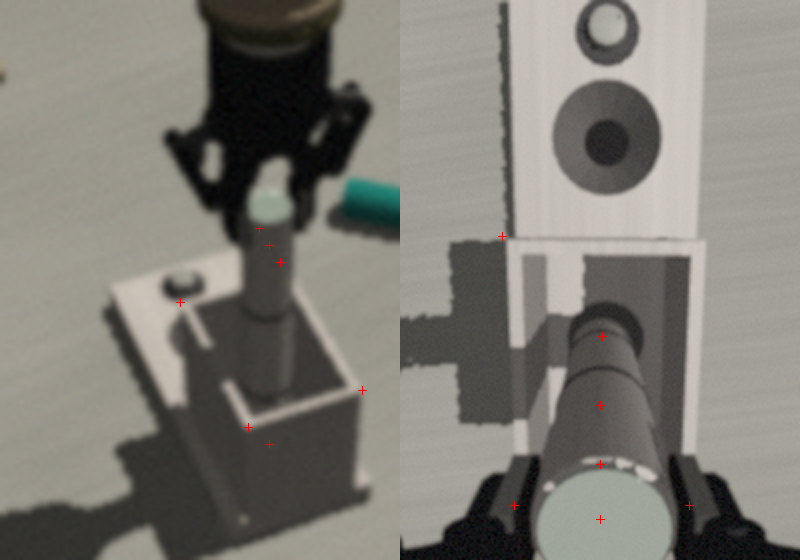

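The torch hangs upright in the gripper above the cup: the foot is at (604,322) and the cup ring spans about 570–643, centred at 606. I shift about 1 mm to +y and lower it.

Emit:
carry_out --commands '[[[-0.01,0.03,0.07,0,-0.06,0],[0,0,0.08,0,0,0],[0,0,0.08,0,0,0],[0,0,0.08,0,0,0],[0,0,0.08,0,0,0],[0,0,0.08,0,0,0],[0,0,0.08,0,0,0],[0,0,0.07,0,0,0],[0,0,0.05,0,0,0],[0,0,0,0,0,0],[0,0,0,0,0,0]]]'

```text
clock: 7.25
position: [0.6328, 0.0966, 0.189]
ee_rot: [0.063, 0.998, -0.001, 0.003]
ft_force: [0.2, -0.2, -2.7]
grip_width: 0.403
grasp_force: 60.2
```

Emit:
carry_out --commands '[[[0,0,0.04,0,0,0],[0,0,0.04,0,0,0],[0,0,0.04,0,0,0],[0,0,0.03,0,0,0],[0,0,0,0,0,0],[0,0,0,0,0,0]]]'

```text
clock: 7.75
position: [0.6327, 0.0966, 0.183]
ee_rot: [0.063, 0.998, -0.001, 0.003]
ft_force: [-0.5, 0.3, -2.5]
grip_width: 0.399
grasp_force: 60.2
```

Emit:
carry_out --commands '[[[0,0,0.03,0,0,0],[0,0,0.02,0,0,0],[0,0,0.02,0,0,0],[0,0,0,0,0,0],[0,0,0,0,0,0]]]'

```text
clock: 8.17
position: [0.6328, 0.0966, 0.1803]
ee_rot: [0.063, 0.998, -0.001, 0.003]
ft_force: [-0.8, 0.4, -2.6]
grip_width: 0.401
grasp_force: 60.2
```

Emit:
carry_out --commands '[[[0,0,0.03,0,0,0],[0,0,0.02,0,0,0],[0,0,0,0,0,0],[0,0,0,0,0,0]]]'

```text
clock: 8.5
position: [0.6327, 0.0968, 0.1783]
ee_rot: [0.063, 0.998, -0.001, 0.003]
ft_force: [-0.3, -0.0, -2.0]
grip_width: 0.396
grasp_force: 60.4
```

Emit:
carry_out --commands '[[[0,0,0.03,0,0,0],[0,0,0.02,0,0,0],[0,0,0,0,0,0],[0,0,0,0,0,0]]]'

```text
clock: 8.83
position: [0.6337, 0.0967, 0.1779]
ee_rot: [0.063, 0.998, -0.0, 0.004]
ft_force: [-1.1, 0.7, 7.2]
grip_width: 0.397
grasp_force: 61.4
```

Emit:
carry_out --commands '[[[0,0,0,0,0,0],[0,0,0,0,0,0],[0,0,0,0,0,0],[0,0,0,0,0,0],[0,0,0,0,0,0],[0,0,0,0,0,0]]]' --hand -0.1

```text
clock: 9.33
position: [0.6328, 0.0966, 0.1762]
ee_rot: [0.063, 0.998, -0.001, 0.003]
ft_force: [-0.1, -0.4, 0.6]
grip_width: 0.551
grasp_force: 0.0
```

Run:
```python
from h import *
o=get_obs();print(bl(o['position']),o['ft_force'],o['grip_width'],o['grasp_force'])
V=[]
for n,c,s in(('scene',(190,80,100,140),4),('wrist',(150,90,200,280),2)):
    im,p=snap(n,n+'3'); v=im[:,:,::-1].copy()
    v=cv2.resize(v[c[1]:c[1]+c[3],c[0]:c[0]+c[2]],None,fx=s,fy=s,interpolation=cv2.INTER_CUBIC);V.append(v)
    for b in [[0,0,.022],[0,0,.231],[-.018,0,.231],[.018,0,.231],[.064,-.043,.132],[.064,.043,.132],[-.064,-.043,.132]]:
        u=(proj(p,w(b))[0]-[c[0],c[1]]+.5)*s-.5
        if 0<u[0]<400 and 0<u[1]<560: cv2.drawMarker(v,(int(u[0]),int(u[1])),(0,0,255),0,8,1)
cv2.imwrite('pics/c3.png',np.hstack(V))
```

```text
[0.00063705 0.00116032 0.17619391] [-0.12340718 -0.41156126  0.6494976 ] 0.5510790324806606 0.0
```

View pics/c3.png

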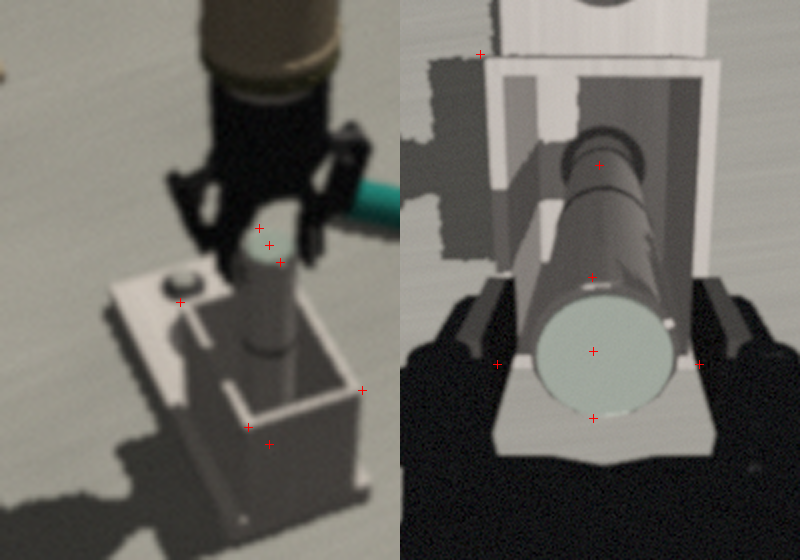

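Seated: the glass end in the scene view is at (270,243), against a home prediction of (269,245), with the barrel upright in the cup. I open fully and retreat upward.

Emit:
carry_out --commands '[[[0,0,0,0,0,0],[0,0,0,0,0,0],[0,0,0,0,0,0],[0,0,0,0,0,0],[0,0,-0.2,0,0,0],[0,0,-0.4,0,0,0],[0,0,-0.5,0,0,0],[0,0,-0.6,0,0,0],[0,0,-0.6,0,0,0],[0,0,-0.3,0,0,0],[0,0,-0.1,0,0,0]]]' --hand -1

```text
clock: 10.35
position: [0.6331, 0.0968, 0.2871]
ee_rot: [0.063, 0.998, -0.0, 0.004]
ft_force: [0.8, 0.1, 0.7]
grip_width: 0.998
grasp_force: 0.0
```

Run:
```python
from h import *
o=get_obs();P=o['position'];print(o['clock'],P)
plan([([.467,-.195,P[2]],Rtool(0)),([.467,-.195,.2],Rtool(0))])
```

```text
10.35 [0.63313477 0.09677734 0.28713629]
15 [[[0.27,-0.65,0.0,0.0,0.01,0.0],[0.26,-0.64,0.0,0.0,0.0,0.0],[0.27,-0.65,-0.01,0.0,0.01,0.0],[0.27,-0.65,0.0,0.0,0.01,0.0],[0.27,-0.64,0.0,0.0,0.01,0.0],[0.26,-0.65,0.0,0.0,0.0,0.0],[0.27,-0.65,0.0,0.0,0.01,0.0],[0.27,-0.64,0.0,0.0,0.01,0.0],[0.26,-0.65,-0.01,0.0,0.0,0.0],[0.27,-0.65,0.0,0.0,0.01,0.0],[0.27,-0.64,0.0,0.0,0.01,0.0],[0.26,-0.65,0.0,0.0,0.01,0.0],[0.0,0.0,0.73,0.0,0.0,0.0],[0.0,0.0,0.72,0.0,0.0,0.0],[0.0,0.0,0.73,0.0,0.0,0.0]]]
```

Emit:
carry_out --commands '[[[0.27,-0.65,0,0,0.01,0],[0.26,-0.64,0,0,0,0],[0.27,-0.65,-0.01,0,0.01,0],[0.27,-0.65,0,0,0.01,0],[0.27,-0.64,0,0,0.01,0],[0.26,-0.65,0,0,0,0],[0.27,-0.65,0,0,0.01,0],[0.27,-0.64,0,0,0.01,0],[0.26,-0.65,-0.01,0,0,0],[0.27,-0.65,0,0,0.01,0],[0.27,-0.64,0,0,0.01,0],[0.26,-0.65,0,0,0.01,0],[0,0,0.73,0,0,0],[0,0,0.72,0,0,0],[0,0,0.73,0,0,0],[0,0,0,0,0,0],[0,0,0,0,0,0]]]'

```text
clock: 11.77
position: [0.4649, -0.1948, 0.1971]
ee_rot: [0.063, 0.998, -0.0, -0.004]
ft_force: [0.3, -0.2, -0.3]
grip_width: 0.999
grasp_force: 0.0
```

Run:
```python
from h import *
o=get_obs();print(o['clock'],o['position'])
V=[]
for n,c,s in(('wrist',(56,0,400,300),1.5),('top',(200,150,180,130),1)):
    im,p=snap(n,n+'4')
    if n=='top':continue
    v=cv2.resize(im[c[1]:c[1]+c[3],c[0]:c[0]+c[2],::-1],None,fx=s,fy=s,interpolation=cv2.INTER_CUBIC)
    for b in [[.467,-.195,.0],[.467,-.195,.095]]:
        u=(proj(p,b)[0]-[c[0],c[1]]+.5)*s-.5; cv2.drawMarker(v,(int(u[0]),int(u[1])),(0,0,255),0,8,1)
V=[v]
im,p=load('scene3')
# torch seat check from the top view just taken
a,q=load('top4'); z=cv2.resize(a[185:285,205:282,::-1],None,fx=2.5,fy=4.5)[:450]; z=cv2.resize(a[170:270,210:254,::-1],None,fx=4.5,fy=4.5,interpolation=cv2.INTER_CUBIC)
for b in [[0,0,.231],[.064,.043,.132],[.064,-.043,.132],[-.064,.043,.132]]:
    u=(proj(q,w(b))[0]-[210,170]+.5)*4.5-.5; cv2.drawMarker(z,(int(u[0]),int(u[1])),(0,0,255),0,8,1)
V.append(z); cv2.imwrite('pics/c4.png',np.hstack(V)); print(np.hstack(V).shape)
```

```text
11.7667 [ 0.46490167 -0.19482896  0.19714425]
(450, 798, 3)
```

View pics/c4.png

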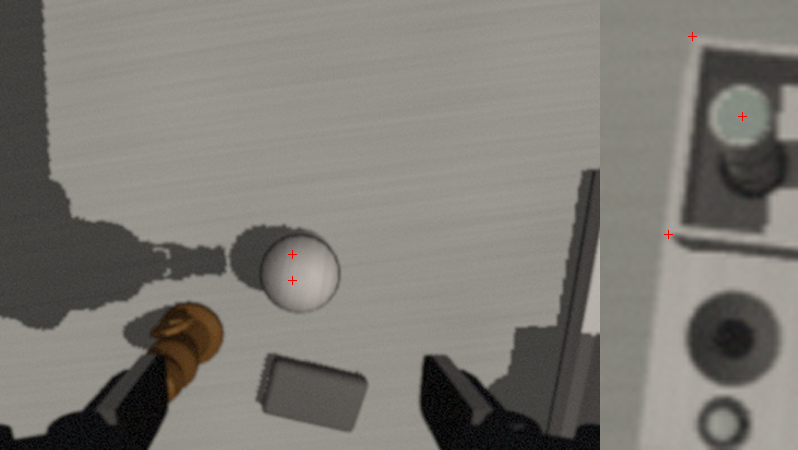

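The torch's glass end sits on its home mark in the top view at (740,115). In the wrist view the pod's disc is at (300,273), radius about 39. I fit circles in both views.

Run:
```python
from h import *
im,p=load('wrist4');a,q=load('top4')
def circ(img,x0,y0,x1,y1,r0,r1,p2):
    s=6;g=cv2.GaussianBlur(cv2.resize(cv2.cvtColor(img[y0:y1,x0:x1],cv2.COLOR_RGB2GRAY),None,fx=s,fy=s,interpolation=cv2.INTER_CUBIC),(0,0),3)
    c=cv2.HoughCircles(g,cv2.HOUGH_GRADIENT,1.5,200,param1=60,param2=p2,minRadius=int(r0*s),maxRadius=int(r1*s))
    c=c[0,0];return (c[0]+.5)/s-.5+x0,(c[1]+.5)/s-.5+y0,c[2]/s
cw=circ(im,215,140,300,225,22,31,15);print('wrist',cw)
wr=(300.5/1.5-.5+56,273.5/1.5-.5); print('eye',wr)
for z in(.045,.055,.062):print(z,onz(p,cw[:2],z),onz(p,wr,z))
b,sc=load('scene0');t0,tq=load('top0')
ct=circ(t0,325,240,358,272,8,13,10);print('top0',ct,onz(tq,ct[:2],.05))
print(tri([(p,cw[:2]),(tq,ct[:2])]))
```

```text
Traceback (most recent call last):
TypeError: 'NoneType' object is not subscriptable
```

Run:
```python
from h import *
im,p=load('wrist4');t0,tq=load('top0')
def circ(img,x0,y0,x1,y1,r0,r1):
    s=4;g=cv2.GaussianBlur(cv2.resize(cv2.cvtColor(img[y0:y1,x0:x1],cv2.COLOR_RGB2GRAY),None,fx=s,fy=s,interpolation=cv2.INTER_CUBIC),(0,0),1.5)
    c=cv2.HoughCircles(g,cv2.HOUGH_GRADIENT,1,400,param1=40,param2=6,minRadius=int(r0*s),maxRadius=int(r1*s))
    if c is None: return None
    c=c[0,0];return (c[0]+.5)/s-.5+x0,(c[1]+.5)/s-.5+y0,c[2]/s
cw=circ(im,215,140,300,225,23,30);ct=circ(t0,325,240,358,272,8,13);print(cw,ct)
wr=(300.5/1.5-.5+56,273.5/1.5-.5); print('eye',wr,onz(p,wr,.055))
if cw:print(onz(p,cw[:2],.055))
if ct:print(onz(tq,ct[:2],.055))
if cw and ct:print(tri([(p,cw[:2]),(tq,ct[:2])]))
print(tri([(p,wr),(tq,(534/1.5625,402/1.5625))]))
X=onz(p,wr,.055)
f=p['mtx'][0,0];d=(p['R']@X+p['t'])[2];print('radius m',26*d/f)
o=get_obs();x,y=X[:2]
plan([([x,y,.1971],Rtool(0)),([x,y,.031],Rtool(0),8)])
```

```text
(np.float32(254.75), np.float32(182.75), np.float32(25.725)) (np.float32(340.75), np.float32(257.5), np.float32(9.45))
eye (255.83333333333334, 181.83333333333334) [ 0.47148087 -0.18980538  0.055     ]
[ 0.47238279 -0.19115011  0.055     ]
[ 0.46488622 -0.19322739  0.055     ]
(array([ 0.46647903, -0.1895149 ,  0.07552039]), [0.0017, 0.0017])
(array([ 0.46582503, -0.18965877,  0.08088628]), [0.0003, 0.0003])
radius m 0.02938517648417209
9 [[[-0.1,0.15,0.06,-0.01,-0.03,0.0],[0.0,0.0,0.52,0.0,0.0,0.0],[0.0,0.0,0.52,0.0,0.0,0.0],[0.0,0.0,0.52,0.0,0.0,0.0],[0.0,0.0,0.52,0.0,0.0,0.0],[0.0,0.0,0.51,0.0,0.0,0.0],[0.0,0.0,0.52,0.0,0.0,0.0],[0.0,0.0,0.52,0.0,0.0,0.0],[0.0,0.01,0.52,0.0,0.0,0.0]]]
```

The two views disagree by a few mm in x. I'll go lower and triangulate from a second wrist position.

Emit:
carry_out --commands '[[[-0.1,0.1,0.2,0,-0.05,0],[0,0,0.5,0,0,0],[0,0,0.5,0,0,0],[0,0,0.4,0,0,0],[0,0,0,0,0,0],[0,0,0,0,0,0]]]'

```text
clock: 12.37
position: [0.4708, -0.1916, 0.1345]
ee_rot: [0.063, 0.998, -0.001, 0.001]
ft_force: [0.6, -0.1, 0.5]
grip_width: 0.998
grasp_force: 0.0
```

Run:
```python
from h import *
o=get_obs();print(o['clock'],o['position'])
im,p=snap('wrist','wrist5');im2,p2=snap('scene','scene5')
v=cv2.resize(im[100:384,106:406,::-1],None,fx=1.5,fy=1.5,interpolation=cv2.INTER_CUBIC)
v2=cv2.resize(im2[150:245,95:205,::-1],None,fx=4.5,fy=4.5,interpolation=cv2.INTER_CUBIC)[:426,:345]
cv2.imwrite('pics/c5.png',np.hstack([v,v2]))
```

```text
12.3667 [ 0.47080725 -0.19156863  0.13445748]
```

View pics/c5.png

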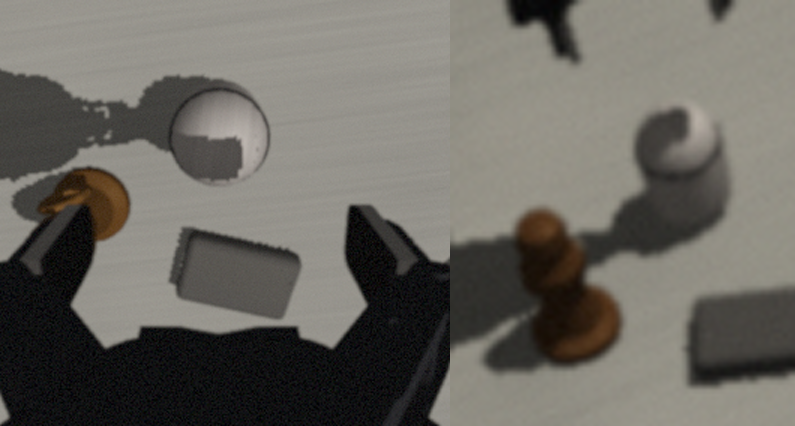

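In the wrist view, the pod's band circle is at crop (220,137), radius about 49. It is the shoulder ring. The scene view shows the pod upright, clear of the knocker and bank.

Run:
```python
from h import *
im,p=load('wrist5');i4,p4=load('wrist4');t0,tq=load('top0');s5,ps=load('scene5')
c5=(220.5/1.5-.5+106,137.5/1.5-.5+100);c4=(255.5,182.2)
f=p['mtx'][0,0]
print('depth-from-radius z:',[ (-(P['R'].T@P['t'])+P['R'].T@(np.array([0,0,f*.029/r])))[2] for P,r in((p,32.7),(p4,26))])
for z in(.055,.062,.07):print(z,onz(p,c5,z),onz(p4,c4,z))
sc=((682-450+.5)/4.5-.5+95,(143+.5)/4.5-.5+150) # ring centre in scene
print('tri w5,scene',tri([(p,c5),(ps,sc)]),'w4,w5',tri([(p,c5),(p4,c4)]),tri([(p,c5),(p4,c4),(tq,(341.3,256.8)),(ps,sc)]))
b=((688-450+.5)/4.5-.5+95,(205+.5)/4.5-.5+150);print('base',onz(ps,b,.015))
```

```text
depth-from-radius z: [np.float64(0.062020355471164745), np.float64(0.0622653639343142)]
0.055 [ 0.47211582 -0.18984969  0.055     ] [ 0.47185556 -0.19023081  0.055     ]
0.062 [ 0.47023216 -0.18962905  0.062     ] [ 0.47025991 -0.19012311  0.062     ]
0.07 [ 0.4680794  -0.18937689  0.07      ] [ 0.46843631 -0.19000003  0.07      ]
tri w5,scene (array([ 0.46872802, -0.18952207,  0.06755057]), [0.0001, 0.0001]) w4,w5 (array([ 0.47144687, -0.18998931,  0.05716682]), [0.0002, 0.0002]) (array([ 0.4683758 , -0.19017831,  0.06835556]), [0.0008, 0.0005, 0.0019, 0.001])
base [ 0.47533648 -0.19838804  0.015     ]
```

Emit:
carry_out --commands '[[[0.02,0.04,0.2,0,0,0],[0,0,0.4,0,0,0],[0,0,0.4,0,0,0],[0,0,0.4,0,0,0],[0,0,0.4,0,0,0],[0,0,0.4,0,0,0],[0,0,0.25,0,0,0],[0,0,0.1,0,0,0],[0,0,0,0,0,0],[0,0,0,0,0,0]]]'

```text
clock: 13.3
position: [0.4704, -0.1904, 0.0327]
ee_rot: [0.063, 0.998, -0.001, 0.001]
ft_force: [-0.4, 0.2, 0.6]
grip_width: 1.0
grasp_force: 0.0
```

Emit:
carry_out --commands '[[[0,0,0,0,0,0],[0,0,0,0,0,0],[0,0,0,0,0,0],[0,0,0,0,0,0],[0,0,0,0,0,0],[0,0,0,0,0,0],[0,0,0,0,0,0],[0,0,0,0,0,0],[0,0,0,0,0,0],[0,0,0,0,0,0]]]' --hand 1 --force 50

```text
clock: 14.13
position: [0.4711, -0.1904, 0.0333]
ee_rot: [0.063, 0.998, -0.001, 0.002]
ft_force: [0.2, 0.5, 8.1]
grip_width: 0.628
grasp_force: 51.0
```

Run:
```python
from h import *
o=get_obs();P=o['position'];print(o['clock'],P,o['ft_force'],o['grip_width'],o['grasp_force'])
t=w([-.122,.0015,0]);print(t)
plan([([P[0],P[1],.09],Rtool(0),4),([P[0],P[1],.16],Rtool(0),3),([t[0],t[1],.16],Rtool(0),14),([t[0],t[1],.09],Rtool(0),6)])
```

```text
14.1333 [ 0.47112325 -0.19035665  0.03331879] [0.22968554 0.51134771 8.11421812] 0.6277616577705785 50.99035746592563
[0.51115001 0.11227883 0.        ]
20 [[[0.0,0.0,-0.35,0.0,0.01,0.0],[0.0,0.0,-0.36,0.0,0.01,0.0],[0.0,0.0,-0.35,-0.01,0.01,0.0],[0.0,0.0,-0.36,0.0,0.0,0.0],[0.0,0.0,-0.58,0.0,0.0,0.0],[0.0,0.0,-0.58,0.0,0.0,0.0],[0.0,0.0,-0.59,0.0,0.0,0.0],[0.0,0.55,0.0,0.0,0.0,0.0],[-0.01,0.54,0.0,0.0,0.0,0.0],[0.0,0.55,0.0,0.0,0.0,0.0],[0.0,0.54,0.0,0.0,0.0,0.0],[-0.01,0.55,0.0,0.0,0.0,0.0],[0.0,0.54,0.0,0.0,0.0,0.0],[0.0,0.55,0.0,0.0,0.0,0.0],[-0.01,0.54,0.0,0.0,0.0,0.0],[0.0,0.55,0.0,0.0,0.0,0.0],[0.0,0.54,0.0,0.0,0.0,0.0],[-0.01,0.55,0.0,0.0,0.0,0.0],[0.0,0.54,0.0,0.0,0.0,0.0],[0.0,0.55,0.0,0.0,0.0,0.0]]]
7 [[[-0.01,0.54,0.0,0.0,0.0,0.0],[0.0,0.0,0.29,0.0,0.0,0.0],[0.0,0.0,0.29,0.0,0.0,0.0],[0.0,0.0,0.3,0.0,0.0,0.0],[0.0,0.0,0.29,0.0,0.0,0.0],[0.0,0.0,0.29,0.0,0.0,0.0],[0.0,0.0,0.29,0.0,0.0,0.0]]]
```

Emit:
carry_out --commands '[[[0,0,-0.2,0,0,0],[0,0,-0.4,0,0.02,0],[0,0,-0.4,0,0.01,0],[0,0,-0.42,0,0,0],[0,0,-0.58,0,0,0],[0,0,-0.58,0,0,0],[0,0,-0.59,0,0,0],[0,0.3,0,0,0,0],[0,0.5,0,0,0,0],[-0.01,0.55,0,0,0,0],[0,0.55,0,0,0,0],[-0.01,0.55,0,0,0,0],[0,0.55,0,0,0,0],[0,0.55,0,0,0,0],[-0.01,0.55,0,0,0,0],[0,0.55,0,0,0,0],[0,0.55,0,0,0,0],[-0.01,0.55,0,0,0,0],[0,0.55,0,0,0,0],[0,0.55,0,0,0,0]]]'

```text
clock: 15.8
position: [0.5058, 0.0824, 0.1589]
ee_rot: [0.063, 0.998, -0.001, -0.001]
ft_force: [0.7, -0.2, -2.4]
grip_width: 0.628
grasp_force: 52.4
```

Emit:
carry_out --commands '[[[-0.01,0.55,0,0,0,0],[0,0.28,0,0,0,0],[0,0,0.3,0,0,0],[0,0,0.3,0,0,0],[0,0,0.3,0,0,0],[0,0,0.3,0,0,0],[0,0,0.3,0,0,0],[0,0,0.2,0,0,0],[0,0,0,0,0,0],[0,0,0,0,0,0]]]'

```text
clock: 16.63
position: [0.5104, 0.114, 0.0906]
ee_rot: [0.063, 0.998, -0.001, -0.001]
ft_force: [0.2, -0.5, -3.2]
grip_width: 0.624
grasp_force: 52.4
```

Run:
```python
from h import *
o=get_obs();P=o['position'];print(o['clock'],P,bl(P),o['ft_force'],o['grip_width'],np.round(np.degrees((Ro.from_matrix(Rtool(0)).inv()*Ro.from_quat(o['ee_rot'])).as_rotvec()),2))
V=[]
off=P[2]-.033
for n,c,s in(('scene',(190,80,100,140),4),('wrist',(140,180,200,204),2)):
    im,p=snap(n,n+'6'); v=im[:,:,::-1].copy()
    v=cv2.resize(v[c[1]:c[1]+c[3],c[0]:c[0]+c[2]],None,fx=s,fy=s,interpolation=cv2.INTER_CUBIC)
    for b in [[-.122,0,.022],[-.122,0,off+.095],[-.122,0,off],[-.122-.032,0,.022],[-.122+.032,0,.022],[-.122,.032,.022],[-.122,-.032,.022],[0,0,.231]]:
        u=(proj(p,w(b))[0]-[c[0],c[1]]+.5)*s-.5
        cv2.drawMarker(v,(int(u[0]),int(u[1])),(0,0,255),0,8,1)
    v=cv2.copyMakeBorder(v,0,560-v.shape[0],0,0,cv2.BORDER_CONSTANT);V.append(v)
cv2.imwrite('pics/c6.png',np.hstack(V))
```

```text
16.6333 [0.51037242 0.11395089 0.09063817] [-0.12298102  0.00306142  0.09063817] [ 0.17087515 -0.4521072  -3.23699859] 0.6238812501463622 [0.09 0.14 0.03]
```

View pics/c6.png

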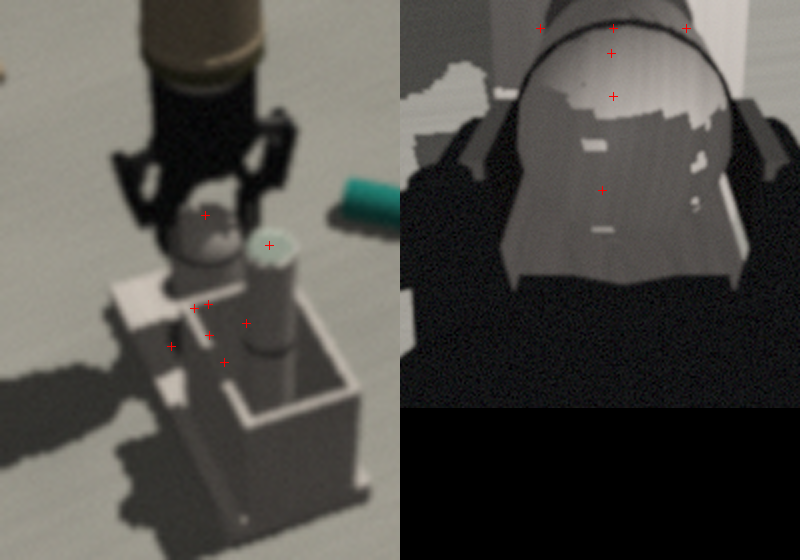

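The pod is held upright above its cup, and the torch is still on its mark at (270,245). I trim about 1.3 mm in y and 1 mm in x and lower it.

Emit:
carry_out --commands '[[[-0.03,-0.03,0.1,0,0,0],[0,0,0.15,0,0,0],[0,0,0.15,0,0,0],[0,0,0.15,0,0,0],[0,0,0.15,0,0,0],[0,0,0.15,0,0,0],[0,0,0.15,0,0,0],[0,0,0.1,0,0,0],[0,0,0.05,0,0,0],[0,0,0,0,0,0],[0,0,0,0,0,0]]]'

```text
clock: 17.65
position: [0.5115, 0.113, 0.0446]
ee_rot: [0.063, 0.998, -0.0, -0.001]
ft_force: [0.8, 0.1, -2.6]
grip_width: 0.624
grasp_force: 52.4
```

Emit:
carry_out --commands '[[[0,0,0.05,0,0,0],[0,0,0.04,0,0,0],[0,0,0,0,0,0],[0,0,0,0,0,0]]]'

```text
clock: 17.98
position: [0.5114, 0.113, 0.0409]
ee_rot: [0.063, 0.998, -0.0, -0.001]
ft_force: [-0.4, 0.3, -2.5]
grip_width: 0.629
grasp_force: 52.4
```

Emit:
carry_out --commands '[[[0,0,0.03,0,0,0],[0,0,0.03,0,0,0],[0,0,0,0,0,0],[0,0,0,0,0,0]]]'

```text
clock: 18.32
position: [0.5117, 0.1129, 0.0387]
ee_rot: [0.063, 0.998, -0.0, -0.001]
ft_force: [0.8, -0.4, -2.1]
grip_width: 0.623
grasp_force: 52.6
```

Emit:
carry_out --commands '[[[0,0,0.02,0,0,0],[0,0,0.02,0,0,0],[0,0,0,0,0,0],[0,0,0,0,0,0]]]'

```text
clock: 18.65
position: [0.5123, 0.1127, 0.0375]
ee_rot: [0.063, 0.998, -0.0, -0.0]
ft_force: [3.7, -3.7, 5.1]
grip_width: 0.627
grasp_force: 53.8
```

Emit:
carry_out --commands '[[[0,0,0,0,0,0],[0,0,0,0,0,0],[0,0,0,0,0,0],[0,0,0,0,0,0],[0,0,0,0,0,0]]]' --hand -0.45

```text
clock: 19.07
position: [0.511, 0.1132, 0.0367]
ee_rot: [0.063, 0.998, -0.001, -0.001]
ft_force: [0.1, 0.3, 0.6]
grip_width: 0.728
grasp_force: 0.0
```

Emit:
carry_out --commands '[[[0,0,0,0,0,0],[0,0,0,0,0,0],[0,0,0,0,0,0],[0,0,-0.1,0,0,0],[0,0,-0.2,0,0,0],[0,0,-0.4,0,0,0],[0,0,-0.5,0,0,0],[0,0,-0.6,0,0,0],[0,0,-0.7,0,0,0],[0,0,-0.7,0,0,0],[0,0,-0.7,0,0,0],[0,0,-0.7,0,0,0],[0,0,-0.5,0,0,0],[0,0,-0.3,0,0,0],[0,0,0,0,0,0]]]' --hand -1

```text
clock: 20.32
position: [0.513, 0.1134, 0.2559]
ee_rot: [0.063, 0.998, 0.001, 0.001]
ft_force: [0.3, -0.0, -0.1]
grip_width: 0.997
grasp_force: 0.0
```

Run:
```python
from h import *
o=get_obs();P=o['position'];print(o['clock'],P,bl(P),o['ft_force'],o['grip_width'])
V=[]
for n,c,s in(('scene',(190,80,100,140),4),('wrist',(130,100,256,284),1.5)):
    im,p=snap(n,n+'7'); v=im[:,:,::-1].copy()
    v=cv2.resize(v[c[1]:c[1]+c[3],c[0]:c[0]+c[2]],None,fx=s,fy=s,interpolation=cv2.INTER_CUBIC)
    for b in [[-.122,0,.0987],[-.122,.029,.0657],[-.122,-.029,.0657],[-.122-.029,0,.0657],[-.122+.029,0,.0657],[0,0,.231],[0,-.018,.231],[0,.018,.231]]:
        u=(proj(p,w(b)+[0,.0015,0])[0]-[c[0],c[1]]+.5)*s-.5
        cv2.drawMarker(v,(int(u[0]),int(u[1])),(0,0,255),0,8,1)
    v=cv2.copyMakeBorder(v,0,560-v.shape[0],0,0,cv2.BORDER_CONSTANT);V.append(v)
cv2.imwrite('pics/c7.png',np.hstack(V))
```

```text
20.3167 [0.51299824 0.11339004 0.25593521] [-0.12030561  0.00283409  0.25593521] [ 0.30601315 -0.03326386 -0.14007218] 0.9969708243311721
```

View pics/c7.png

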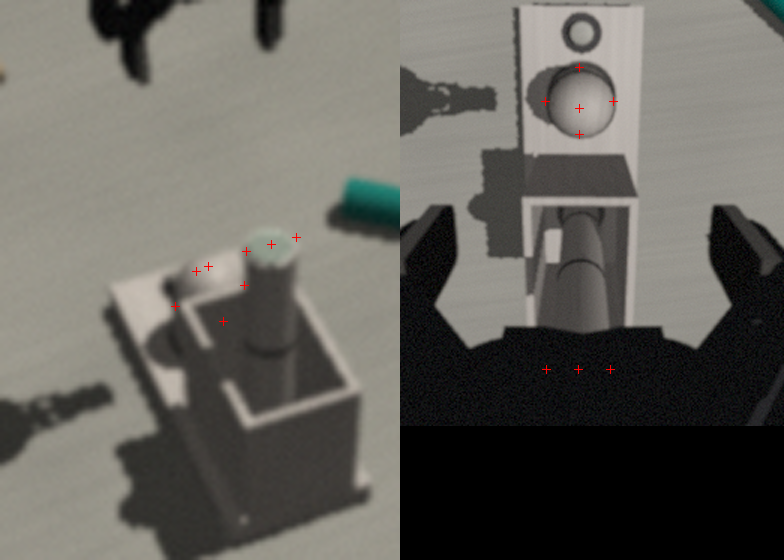

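Both are home: the pod's ring is at (581,103) against the mark at (579,101), and the torch's glass end is on its mark at (271,244). Nothing is touching them.

```bash
python3 -c "
from h import *
print(hand_in())"
```

```text
the job is handed in; nothing more can be done
None
```

The torch and the pod are both standing in their cups and let go, the button and bystanders were not touched, and the job was handed in at about 20 s; no verdict was returned.

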